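# Put the company stamps back in their case

## Task

Put the company's stamp set away in the red case: the three red-handled stamps and the red-capped ink jar each go upright and fully down into the recess made for its shape (round, square and long stamp, and the widest round recess for the jar). Set them down rather than dropping them, and leave the two blue-handled stamps standing where they are: they belong to someone else.

Things in the scene. Friction and masses are not known exactly. Their poses are not given: they have to be found in the camera images.
- round_stamp: Loose company stamp, upright on the desk mat: round black base 40 mm across, 18 mm high, and a round red handle 26 mm across. Handle from 28 to 70 mm above the underside, on a thinner brass neck. Origin: centre of its underside, z up.
- square_stamp: Loose company stamp, upright on the desk mat: square black base 36 x 36 mm, 18 mm high, and a square red handle 22 x 22 mm, all sides along its x and y. Handle from 28 to 70 mm above the underside, on a thinner brass neck. Origin: centre of its underside, z up.
- long_stamp: Loose company stamp, upright on the desk mat: oblong black base 24 mm along its x, 56 mm along its y, 18 mm high, and an oblong red handle 18 mm along x, 40 mm along y. Handle from 28 to 70 mm above the underside, on a thinner brass neck. Origin: centre of its underside, z up.
- ink_jar: Loose closed round ink jar, upright on the desk mat, 44 mm high: white below (48 mm across, up to 26 mm), red screw cap above (50 mm across). Origin: centre of its underside, z up.
- round_insert: Fixed gold padded block 86 x 86 x 20 mm in the low red case, with a round recess 50 mm across for the round stamp, in the middle of its top, 12 mm deep: its dark red floor lies 8 mm above the origin. Origin: centre of the block's underside (6 mm above the desk), z up, x and y along its edges.
- square_insert: Fixed gold padded block 86 x 86 x 20 mm in the low red case, with a square recess 46 x 46 mm, sides along x and y, for the square stamp, in the middle of its top, 12 mm deep: its dark red floor lies 8 mm above the origin. Origin: centre of the block's underside (6 mm above the desk), z up, x and y along its edges.
- long_insert: Fixed gold padded block 86 x 86 x 20 mm in the low red case, with an oblong recess, 34 mm along x and 66 mm along y, for the long stamp, in the middle of its top, 12 mm deep: its dark red floor lies 8 mm above the origin. Origin: centre of the block's underside (6 mm above the desk), z up, x and y along its edges.
- jar_insert: Fixed gold padded block 86 x 86 x 20 mm in the low red case, with a round recess 60 mm across for the ink jar, in the middle of its top, 12 mm deep: its dark red floor lies 8 mm above the origin. Origin: centre of the block's underside (6 mm above the desk), z up, x and y along its edges. The four blocks lie 2 by 2, 90 mm apart, in any order; the case's wall (196 x 196 mm) rises to 30 mm above the desk.
- blue_round: Somebody else's stamp, not of the set: shape and size of round_stamp, but with a blue handle. Origin: centre of its underside, z up. Stamps and jar stand about 95 mm apart (at least 80) on a grey mat 3 mm thick, among flat things up to 20 mm high (name cards, camera phone, clip). Mat and case lie on opposite sides; which is where changes.
- blue_square: Somebody else's stamp, not of the set: shape and size of square_stamp, but with a blue handle. Origin: centre of its underside, z up.

How it is judged (in metres and radians):
At the end, for the whole second after the job is handed in: Each red-handled stamp and the ink jar stands on the floor of its own recess: within 9 mm of the block's centre seen from above, underside within 2.5 mm of the recess floor's height, upright within 0.08 rad, at rest; both blue-handled stamps upright within 15 mm of where they stood (horizontal distance between round_stamp and round_insert below 0.009 m and z of round_stamp in the frame of round_insert between 0.004 and 0.0105 m and angle between each of round_stamp, square_stamp, long_stamp, ink_jar, blue_round, blue_square's own z axis and vertical below 0.08 rad and linear speed of each of round_stamp, square_stamp, long_stamp, ink_jar below 0.01 m/s and angular speed of each of round_stamp, square_stamp, long_stamp, ink_jar below 0.1 rad/s and horizontal distance between square_stamp and square_insert below 0.009 m and z of square_stamp in the frame of square_insert between 0.004 and 0.0105 m and horizontal distance between long_stamp and long_insert below 0.009 m and z of long_stamp in the frame of long_insert between 0.004 and 0.0105 m and horizontal distance between ink_jar and jar_insert below 0.009 m and z of ink_jar in the frame of jar_insert between 0.004 and 0.0105 m and distance of each of blue_round, blue_square from where it was at the start of the episode below 0.015 m); the robot touches nothing.
It fails at once if a blue-handled stamp is moved more than 15 mm (distance of any of blue_round, blue_square from where it was at the start of the episode above 0.015 m).
It fails at once if a red-handled stamp or the ink jar is let fall: out of the fingers with its underside more than 60 mm above the desk (some 45 mm above the recess floors) ((height (world z) of round_stamp above 0.06 m and contact force between round_stamp and the fingers below 0.01 N) or (height (world z) of square_stamp above 0.06 m and contact force between square_stamp and the fingers below 0.01 N) or (height (world z) of long_stamp above 0.06 m and contact force between long_stamp and the fingers below 0.01 N) or (height (world z) of ink_jar above 0.06 m and contact force between ink_jar and the fingers below 0.01 N)).
It also fails if it takes over 115 s, if anything falls off the work surface, if the arm or the gripper's body presses on something with over 40 N, if the wrist force passes 120 N, or if a joint passes its speed limit or range.

## Robot

A 7-joint arm with a two-finger parallel gripper is mounted at the origin on the work surface. World frame = base frame: x ahead of the robot, y to its left, z up, the work surface at z = 0. Lengths are in mm, angles in rad, forces in N, time in s.
With the tool pointing down it reaches from about 400 to 875 mm from the base axis. Payload 6.5 kg.
Tool frame: the origin (TCP) lies on the centre line of the jaws, within the pads' length; the fingertips stand 25 mm ahead of it and the grasp point (between the pads) lies 6 mm ahead of it; z points along the fingers, y is the line along which they close (so a half turn about z gives the same grasp; the last joint's range is limited). The gripper opens to 85 mm and grips with 20 to 120 N. Pads are 22 mm wide; open, the fingers measure 114 mm over their backs; the gripper's body (76 mm by 85 mm) begins 54 mm behind the grasp point. The pads swing forward as they close: fully open they stand 13 mm farther back than shut.
Start: joints at [-1.242, 0.536, -0.004, 1.538, 0.003, 1.067, -0.071], TCP at [249.999, 599.992, 256.29] pointing down, gripper open.
Joint ranges: [-2.7, 2.7], [-0.37, 2.16], [-1.27, 1.26], [0.24, 2.4], [-1.31, 4.45], [0.19, 1.91], [-2.76, 2.76]. Speed limits (rad/s): [2.39, 2.39, 3.14, 3.14, 3.14, 3.14, 3.14].

## Interface

Orientations are given as a unit quaternion [w, x, y, z].
In Python, from cell import manip gives the robot as it stands. The module is installed in compiled form; this text tells all that it offers.
- The arm moves only by the shell command python3 -m crank 'ROWS' [OPENING] [FORCE]. ROWS is JSON, a list of rows, each a list of 2 entries, a list of its own where there are three numbers: the shift along the tool's x, y, z in m, then the turn about the tool's z in degrees. In form: [[[x, y, z], roll], ...]. A call has 1 to 8 rows; each row shifts and turns the commanded pose from where the row before left it, along the tool's axes as they then stand; what a row does not reach is not made up. A row lasts 1/10 s, in which the tool goes at most 50 mm and 8.59 degrees, less where a joint would pass 70% of its speed; a pose out of reach is approached as far as the arm can. A call with a gripper value outside its range is refused whole. OPENING is the opening, from 0 (shut) to 1 (fully open), set as the call begins (- or left out, the last holds). The fingers move at their own pace and stop on an object; FORCE is the grip in N (left out, the last holds). Time passes only in rows, so rows that do not move let the fingers close. It gives the time, the measured TCP pose, the force, the opening and the grip force at its end, in the units of the state.
- manip.get_state(): the state, without advancing time (a new reading comes with each control period).
- manip.capture(name): name is "side" or "top"; returns a dict with "color" (480x640x3 uint8, red, green, blue), "fovy" (degrees; the focal length in pixels is half the picture's height over the tangent of half this angle, whatever the lens; pixels are square), "cx", "cy" (the principal point, pixels), "view" (4x4, takes a point from world to camera coordinates). Camera axes: x right, y down, z forward; pixel columns grow to the right and rows downward; lengths in mm; the calibration is good to about 2 mm. A picture is of the moment at which its call begins. There is no depth.
- manip.finish_job(): hands the job in; it is judged then, once.
The state is a dict: "time_s": time; "q": joint angles; "qvel": joint speeds; "tau": joint torques, N m; "position": TCP position; "tcp_rot": TCP orientation; "wrist_force": force on the tool from outside, world axes, zero at the start; "moment": the same for the moment, N m; "width": finger opening in mm; "grip_force": force on a finger pad.
Only numpy, scipy, OpenCV 4.12 (cv2) and the standard library are available. Lean on these libraries where they do the work, as an engineer would, in place of code of your own. Each camera call takes 0.05 s, during which the arm holds its last target. There are 200 camera calls.

## Working session

There is one attempt and no reset: what is moved stays moved. The work goes in short steps, Python scripts to look and compute and a shell command to move; the robot and the scene stay as the last step left them, time stands still between calls to the robot, and variables do not carry over. Pictures are saved under pics/ and viewed, at most 14 in all, crops included, and the job is handed in when it is done.

```bash
mkdir -p pics
python3 - <<'E'
from cell import manip
import cv2,numpy as np,pickle
s=manip.get_state();print({k:np.round(v,3).tolist() for k,v in s.items()})
for n in("top","side"):
    c=manip.capture(n);pickle.dump(c,open(n+".pkl","wb"))
    cv2.imwrite(f"pics/{n}0.png",c["color"][:,:,::-1]);print(n,c["fovy"],c["cx"],c["cy"],np.round(c["view"],4).tolist())
E
```

```text
{'time_s': 0.0, 'q': [-1.242, 0.537, -0.004, 1.539, 0.003, 1.067, -0.071], 'qvel': [-0.001, -0.001, 0.001, -0.0, 0.0, 0.0, -0.001], 'tau': [-0.0, -58.342, 1.048, -25.91, 0.012, 0.01, -0.0], 'position': [249.77, 599.461, 255.403], 'tcp_rot': [-0.0, 0.196, 0.981, -0.001], 'wrist_force': [-0.127, -0.041, -0.686], 'moment': [0.044, 0.033, 0.045], 'grip_force': 0.0, 'width': 85.438}
top 45.28419859253145 324.1037850821083 242.3710709122696 [[0.0029, -1.0, -0.0049, 15.7315], [-0.9849, -0.002, -0.1731, 569.5146], [0.173, 0.0053, -0.9849, 1112.5984], [0.0, 0.0, 0.0, 1.0]]
side 46.34768841213539 310.1913180933341 236.30677614196097 [[-0.9987, -0.0517, 0.0039, 568.1694], [-0.0346, 0.6092, -0.7922, 49.8182], [0.0386, -0.7913, -0.6102, 1063.0866], [0.0, 0.0, 0.0, 1.0]]
```

View pics/top0.png

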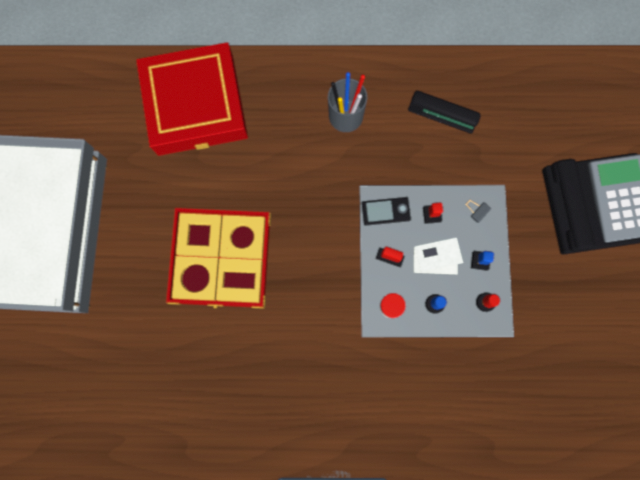

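View pics/side0.png

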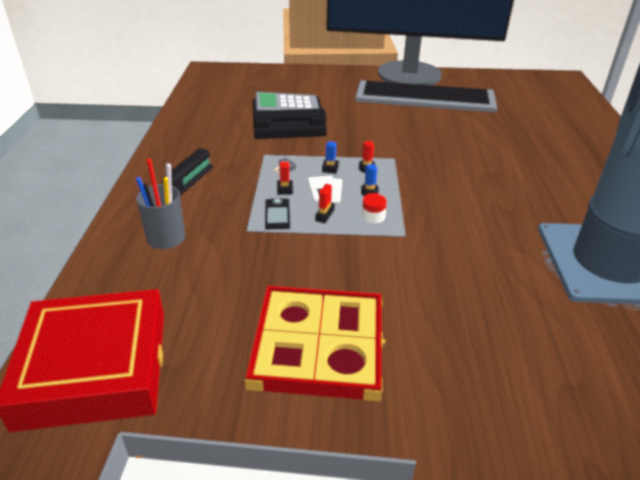

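The top view shows the case at about (218,258) with square, round, jar and long recesses. The mat is at (435,260), with the red square at (434,210), the long stamp at (391,255), the jar at (393,305), the red round at (489,300), and the blues at (485,258) and (437,302). The side view shows the same things from the case side. Next: enlarged crops.

Run:
```python
import cv2,pickle
def crop(n,x0,y0,w,h,k,out):
    im=pickle.load(open(n+".pkl","rb"))["color"][y0:y0+h,x0:x0+w,::-1]
    im=cv2.resize(im,None,fx=k,fy=k,interpolation=cv2.INTER_CUBIC)
    for i in range(0,w,10):
        cv2.putText(im,str(x0+i),(i*k,8),0,.3,(0,255,0),1);cv2.line(im,(i*k,10),(i*k,14),(0,255,0),1)
    for i in range(10,h,10):
        cv2.putText(im,str(y0+i),(0,i*k+3),0,.3,(0,255,0),1)
    cv2.imwrite("pics/"+out+".png",im)
crop("top",360,180,155,118+35,3*1,"x") 
crop("top",360,185,155,135,5-1,"tm"); crop("top",165,205,110,105,5,"tc")
crop("side",250,135,160,110,5,"sm"); crop("side",245,280,145,118,5,"sc")
```

```text
(no output)
```

View pics/tm.png

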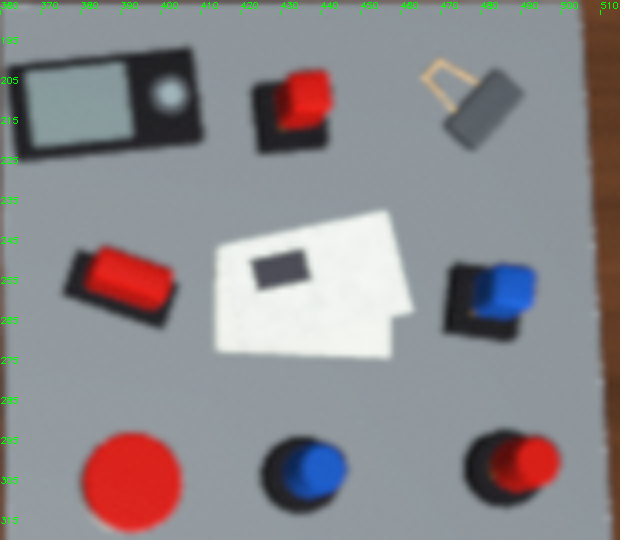

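View pics/tc.png

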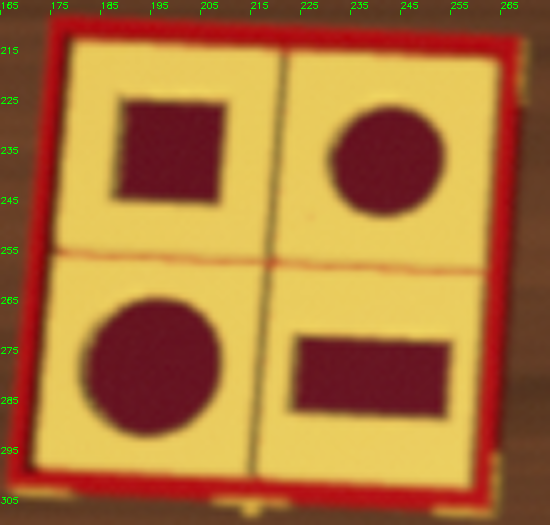

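View pics/sm.png

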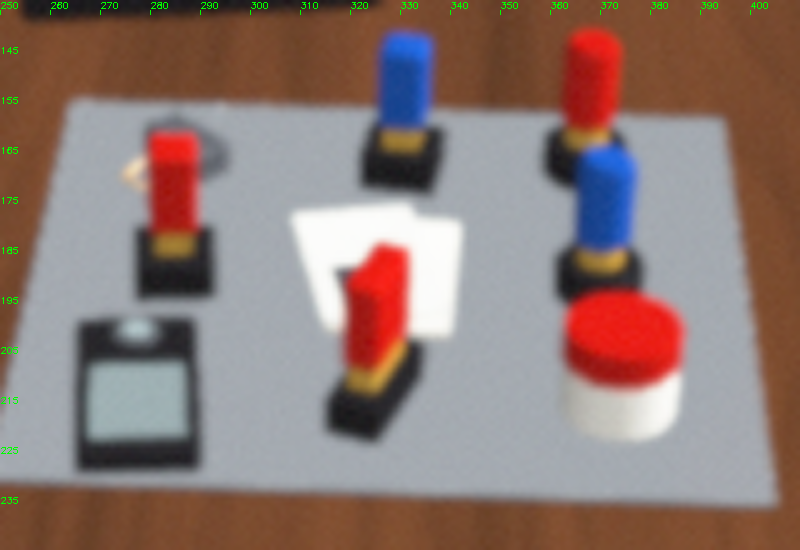

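View pics/sc.png

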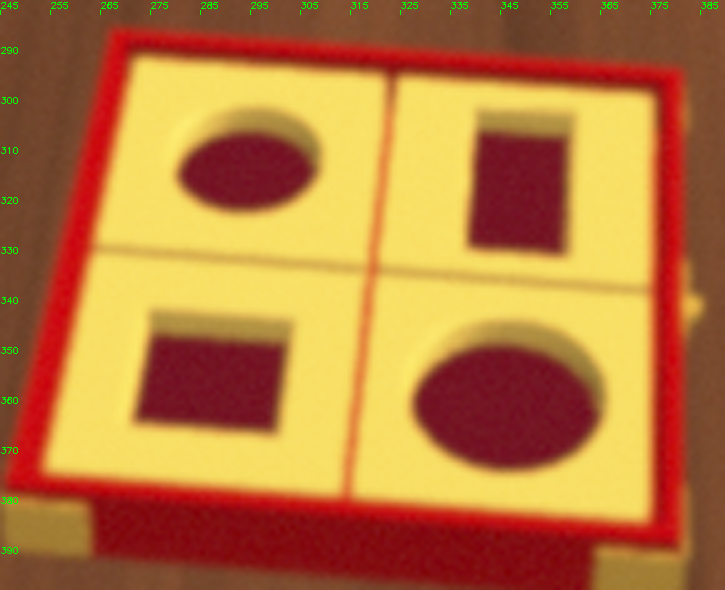

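The crops show: top mat crop, stamp bases black with handles leaning right and up, long stamp tilted about -18° in the picture. Top case crop, block cross at (268,263)→px (218.6,257.6). Side case crop, cross at (372,268)→px (319.4,333.6). I'll triangulate hand-picked case points and fit the handle silhouettes in both views.

```bash
cat > h.py <<'E'
import cv2,pickle,numpy as np
from scipy.optimize import minimize,least_squares
C={n:pickle.load(open(n+".pkl","rb")) for n in("top","side")}
def proj(c,P):
    p=np.asarray(P,float)@c["view"][:3,:3].T+c["view"][:3,3]; f=240/np.tan(np.radians(c["fovy"]/2))
    return np.c_[f*p[:,0]/p[:,2]+c["cx"],f*p[:,1]/p[:,2]+c["cy"]]
def tri(a,b):
    r=least_squares(lambda X:np.r_[proj(C["top"],[X])[0]-a,proj(C["side"],[X])[0]-b],[600,0,30])
    return r.x,np.abs(r.fun).max()
def prism(kind,z0,z1,w,l):
    if kind=="r": t=np.linspace(0,2*np.pi,24,endpoint=False);xy=np.c_[np.cos(t),np.sin(t)]*w/2
    else: xy=np.array([[1,1],[1,-1],[-1,-1],[-1,1]])*[w/2,l/2]
    return np.vstack([np.c_[xy,np.full(len(xy),z)] for z in(z0,z1)])
def fit(kind,z0,z1,w,l,px,col,yaw0=0,K=4):
    M=prism(kind,z0,z1,w,l);T=[]
    for n in C:
        u,v=int(px[n][0]-22),int(px[n][1]-22)
        im=cv2.resize(C[n]["color"][v:v+44,u:u+44].astype(np.float32),None,fx=K,fy=K,interpolation=cv2.INTER_CUBIC)
        a,b,c=(im[...,0],im[...,1],im[...,2]) if col=="red" else (im[...,2],im[...,1],im[...,0])
        m=((a>85)&(b<.5*a)&(c<.5*a)).astype(np.uint8)
        k,lab=cv2.connectedComponents(m); cc=lab[22*K-8:22*K+8,22*K-8:22*K+8];i=np.bincount(cc[cc>0]).argmax()
        T.append((n,u,v,cv2.GaussianBlur((lab==i).astype(np.float32),(0,0),2)))
    def cost(p):
        s=0;c,sn=np.cos(p[3]),np.sin(p[3])
        W=M@np.array([[c,sn,0],[-sn,c,0],[0,0,1]])+p[:3]
        for n,u,v,t in T:
            q=((proj(C[n],W)-[u,v]+.5)*K-.5).astype(np.float32)
            h=cv2.convexHull(q)[:,0];r=np.zeros_like(t)
            cv2.fillConvexPoly(r,np.round(h*16).astype(np.int32),1.,cv2.LINE_8,4)
            s+=((cv2.GaussianBlur(r,(0,0),2)-t)**2).sum()/K/K
        return s
    X,e=tri(px["top"],px["side"]);best=None
    for y in([0] if kind=="r" else yaw0+np.radians([-30,-15,0,15,30])):
        x0=np.r_[X[:2],X[2]-(z0+z1)/2,y]
        r=minimize(cost,x0,method="Nelder-Mead",options=dict(initial_simplex=np.vstack([x0]+[x0+d for d in np.diag([8,8,8,.2])]),maxiter=400))
        if best is None or r.fun<best.fun:best=r
    return best.x,best.fun,X,e
E
python3 - <<'E'
from h import *
o=lambda k,x0,y0,L:[((a+.5)/k-.5+x0,(b+.5)/k-.5+y0) for a,b in L]
tc=o(5,165,205,[(268,263),(117,97),(228,102),(221,206),(108,199),(293,334),(453,341),(449,419),(286,411),(387,160),(151,366)])
sc=o(5,245,280,[(372,268),(134,423),(150,309),(294,320),(277,433),(467,247),(477,108),(575,113),(566,256),(249,159),(509,395)])
# order side: same world corner as top list: top TL(+x,+y)...
print("cross",tri(tc[0],sc[0]),"round",tri(tc[9],sc[9]),"jar",tri(tc[10],sc[10]))
for n,i in(("sq",1),("long",5)):
    P=[tri(tc[i+j],sc[i+j]) for j in range(4)]
    for p in P:print(n,np.round(p[0],1),round(p[1],2))
    print(n,"centre",np.mean([p[0] for p in P],0))
tm=lambda a,b:o(4,360,185,[(a,b)])[0]; sm=lambda a,b:o(5,250,135,[(a,b)])[0]
J=dict(round=("r",28,70,26,26,tm(525,465),sm(592,78),"red"),square=("s",28,70,22,22,tm(304,100),sm(174,180),"red"),
 long=("s",28,70,18,40,tm(130,278),sm(378,305),"red"),jar=("r",26,44,50,50,tm(132,482),sm(624,340),"red"),
 bround=("r",28,70,26,26,tm(314,472),sm(605,198),"blue"),bsquare=("s",28,70,22,22,tm(503,292),sm(405,80),"blue"))
for n,(k,a,b,w,l,t,s,c) in J.items():
    x,f,X,e=fit(k,a,b,w,l,dict(top=t,side=s),c,1.3 if n=="long" else 0)
    print(n,np.round(x[:3],1),"yaw",round(np.degrees(x[3]),1),"cost",round(f,1),"tri",np.round(X,0),round(e,1))
E
```

```text
cross (array([542.68437454, 234.51956143,  27.03295836]), np.float64(0.28010184955400064)) round (array([585.41555958, 187.13072868,  25.32083983]), np.float64(0.051953641385154015)) jar (array([499.8142631 , 281.3667776 ,  24.87766927]), np.float64(0.024921664784415043))
sq [611.4 299.7  26.8] 0.12
sq [610.7 253.8  25.3] 0.41
sq [566.3 255.2  24.8] 0.05
sq [568.6 301.5  27.2] 0.02
sq centre [589.23498291 277.57487082  26.02584258]
long [513.1 223.4  26.5] 0.12
long [510.5 158.1  24.4] 0.08
long [478.  159.   24.8] 0.17
long [481.7 225.2  26.2] 0.17
long centre [495.84651741 191.43963102  25.46843017]
round [ 451.9 -312.4    5.2] yaw 8.2 cost 28.2 tri [ 452. -312.   54.] 0.1
square [ 636.2 -209.     4. ] yaw 5.6 cost 41.0 tri [ 636. -209.   55.] 0.1
long [ 544.7 -118.8    1.7] yaw -8.9 cost 63.8 tri [ 545. -119.   52.] 0.2
jar [ 444.1 -119.8    5.6] yaw 1.1 cost 51.2 tri [ 444. -120.   39.] 0.3
bround [ 448.9 -209.3    0. ] yaw 17.1 cost 114.6 tri [ 449. -209.   52.] 0.1
bsquare [ 537.8 -308.     2.4] yaw 0.3 cost 109.1 tri [ 538. -306.   54.] 0.1
```

Recess centres triangulate at z≈25–26 (expected 26) and sit 90 mm apart at yaw −2.4°. The stamps' undersides come out at 0–5.6 mm (expected 3). I'll refit the long stamp's yaw and make the first move. With the tool's y axis turned to world +x, tool x is world +y and tool z is down.

```bash
python3 - <<'E'
from h import *
o=lambda k,x0,y0,a,b:((a+.5)/k-.5+x0,(b+.5)/k-.5+y0)
x,f,X,e=fit("s",28,70,18,40,dict(top=o(4,360,185,130,278),side=o(5,250,135,378,305)),"red",-.3)
print("long",np.round(x[:3],1),np.degrees(x[3]),f)
E
python3 -m crank '[[[0,0,0],8.4],[[0,0,0],8.4],[[0,0,0],8.4],[[0,0,0],8.4],[[0,0,0],8.5],[[0,0,0],8.5],[[0,0,0],8.4],[[0,0,0],8.4]]' 0.6 40
python3 -m crank '[[[-0.03,0.024,0],0],[[-0.03,0.024,0],0],[[-0.03,0.024,0],0],[[-0.03,0.024,0],0],[[-0.03,0.024,0],0],[[-0.03,0.024,0],0]]'
python3 -m crank '[[[-0.03,0.024,0],0],[[-0.03,0.024,0],0],[[-0.03,0.024,0],0],[[-0.03,0.024,0],0],[[-0.03,0.024,0],0],[[-0.03,0.024,0],0]]'
```

```text
long [ 544.9 -118.8    1.4] -8.421211699305887 63.89839553833008
time_s: 0.9
position: [249.8, 599.7, 255.8]
tcp_rot: [0.0, 0.709, 0.705, -0.0]
wrist_force: [-0.6, 0.6, 0.3]
width: 51.0
grip_force: 0.0
time_s: 1.5
position: [394.5, 418.4, 256.0]
tcp_rot: [0.0, 0.707, 0.707, -0.0]
wrist_force: [0.2, 0.1, 0.8]
width: 51.0
grip_force: 0.0
time_s: 2.1
position: [538.4, 238.6, 256.0]
tcp_rot: [-0.0, 0.707, 0.707, -0.0]
wrist_force: [0.4, 0.8, 0.0]
width: 51.3
grip_force: 0.0
```

```bash
python3 -m crank '[[[-0.039,-0.006,0.007],0],[[-0.039,-0.006,0.007],0],[[-0.039,-0.006,0.007],0],[[-0.039,-0.006,0.007],0],[[-0.039,-0.006,0.007],0],[[-0.039,-0.006,0.007],0],[[-0.039,-0.006,0.007],0]]' >/dev/null
python3 -m crank '[[[-0.039,-0.006,0.007],0],[[-0.039,-0.006,0.007],0],[[-0.039,-0.006,0.007],0],[[-0.039,-0.006,0.007],0],[[-0.039,-0.006,0.007],0],[[-0.039,-0.006,0.007],0],[[-0.039,-0.006,0.007],0],[[0,0,0],0]]'
python3 - <<'E'
from h import *
o=lambda a,b:((a+.5)/4-.5+360,(b+.5)/4-.5+185)
def ray(px,z): return least_squares(lambda X:proj(C["top"],[[X[0],X[1],z]])[0]-px,[500,-100]).x
for a,b,z in(((65,293),(165,327),3),((82,250),(65,293),21),((87,285),(158,310),31),((105,246),(174,270),73),((174,270),(168,297),73)):
    p,q=ray(o(*a),z),ray(o(*b),z);d=q-p;print(np.round(p,1),np.round(q,1),np.linalg.norm(d).round(1),np.degrees(np.arctan2(d[1],d[0])).round(1))
im=cv2.resize(C["top"]["color"][228:282,362:422,::-1],None,fx=12,fy=11,interpolation=cv2.INTER_CUBIC);cv2.imwrite("pics/long.png",im)
E
```

```text
time_s: 3.6
position: [450.8, -312.2, 157.8]
tcp_rot: [0.001, 0.71, 0.704, -0.002]
wrist_force: [0.8, -0.5, 0.4]
width: 51.0
grip_force: 0.0
[545. -91.] [ 527.2 -142.9] 54.9 -108.9
[564.8 -98.5] [542.3 -89.4] 24.2 158.0
[545.  -99.9] [ 532.2 -135.9] 38.2 -109.6
[ 558.1 -105. ] [ 546.2 -138.8] 35.8 -109.4
[ 546.2 -138.8] [ 532.7 -135.6] 13.8 166.5
```

View pics/long.png

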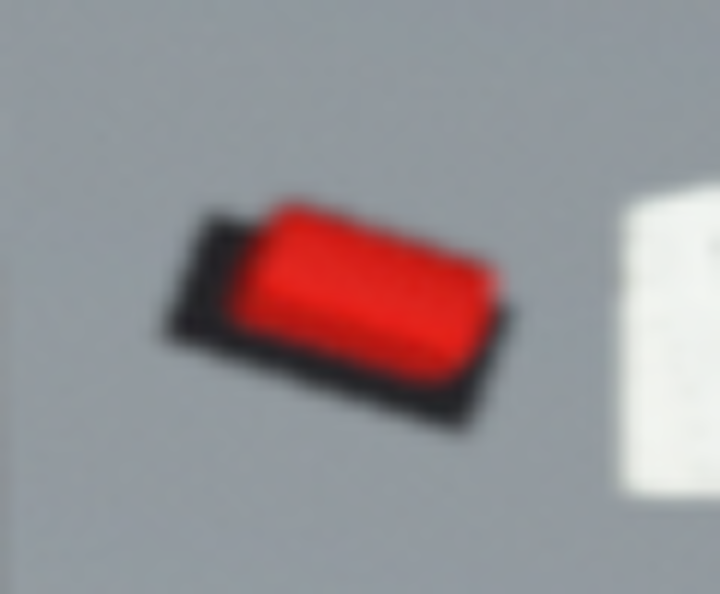

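The crop shows the long stamp's base edge from (175,340) to (465,430), so its yaw is about −19°. Now I'll pick up the round stamp.

```bash
python3 -m crank '[[[0,0.001,0.02],0],[[0,0,0.02],0],[[0,0,0.02],0],[[0,0,0.02],0],[[0,0,0.01],0],[[0,0,0.008],0],[[0,0,0],0]]'
python3 -m crank '[[[0,0,0],0],[[0,0,0],0],[[0,0,0],0],[[0,0,0],0],[[0,0,0],0],[[0,0,0],0]]' 0 50
python3 -m crank '[[[0,0,-0.01],0],[[0,0,-0.02],0],[[0,0,-0.03],0],[[0,0,-0.03],0],[[0,0,-0.01],0],[[0,0,0],0]]'
python3 - <<'E'
from cell import manip
import cv2
c=manip.capture("side");cv2.imwrite("pics/s1.png",cv2.resize(c["color"][60:260,240:440,::-1],None,fx=3,fy=3))
E
```

```text
time_s: 4.3
position: [454.4, -305.6, 59.7]
tcp_rot: [-0.001, 0.707, 0.707, -0.0]
wrist_force: [-0.6, -0.6, 0.1]
width: 51.4
grip_force: 0.0
time_s: 4.9
position: [455.2, -306.4, 61.0]
tcp_rot: [0.001, 0.707, 0.707, 0.0]
wrist_force: [-1.4, -0.4, 6.0]
width: 24.8
grip_force: 49.5
time_s: 5.5
position: [455.6, -306.4, 161.9]
tcp_rot: [0.001, 0.707, 0.707, 0.001]
wrist_force: [-0.3, -0.0, -0.5]
width: 24.8
grip_force: 49.1
```

View pics/s1.png

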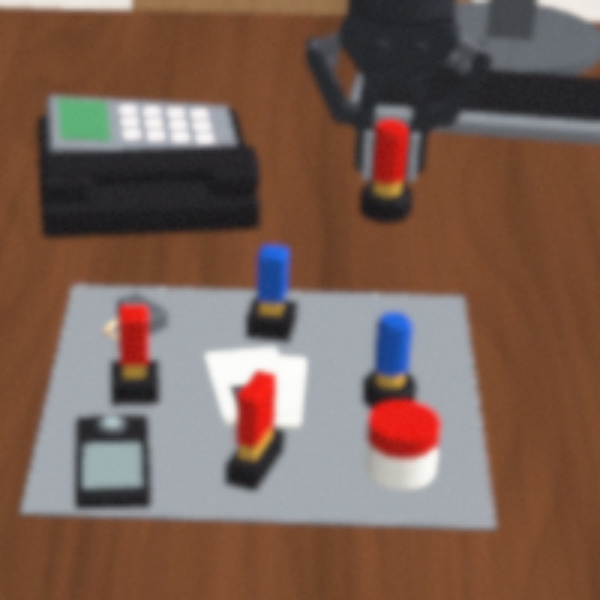

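The round stamp is held upright in the jaws, and everything else stands where it was. The TCP overshoots after fast moves, so I'll settle before each descent. The stamp sits about 6 mm off-centre along tool −x.

```bash
python3 -m crank '[[[0.02,0.006,0],0],[[0.036,0.009,0],0],[[0.04,0.01,0],0],[[0.04,0.01,0],0],[[0.04,0.01,0],0],[[0.04,0.01,0],0],[[0.04,0.01,0],0]]' >/dev/null
python3 -m crank '[[[0.04,0.01,0],0],[[0.04,0.01,0],0],[[0.04,0.01,0],0],[[0.04,0.01,0],0],[[0.04,0.01,0],0],[[0.023,0.009,0],0],[[0.02,0.006,0],0],[[0,0,0],0]]' >/dev/null
python3 -m crank '[[[0,0,0],0],[[0,0,0],0],[[0,0,0],0],[[0,0,0],0]]'
python3 - <<'E'
from cell import manip
import cv2,pickle,numpy as np
for n in("top","side"):
    c=manip.capture(n);pickle.dump(c,open(n+".pkl","wb"))
t=pickle.load(open("top.pkl","rb"))["color"][190:320,170:330,::-1];s=pickle.load(open("side.pkl","rb"))["color"][230:390,240:400,::-1]
f=lambda a:cv2.resize(a,None,fx=3.5,fy=3.5,interpolation=cv2.INTER_CUBIC)
t=np.pad(f(t),((0,105),(0,0),(0,0)))[:, :400];cv2.imwrite("pics/p1.png",np.hstack([t,f(s)])[:, :800])
E
```

```text
time_s: 7.45
position: [584.8, 191.8, 160.3]
tcp_rot: [0.0, 0.708, 0.706, -0.0]
wrist_force: [0.4, 0.8, -0.9]
width: 24.7
grip_force: 49.1
```

View pics/p1.png

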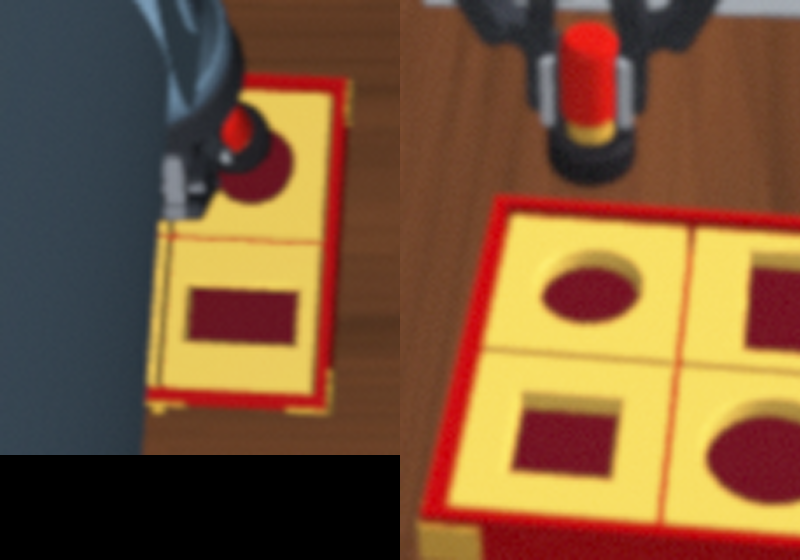

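The picture shows the stamp above the round recess. In the top half the base edge lies at right 270, bottom 173; in the side half it spans 549–634 with bottom at 184. I'll compare that with the prediction.

Run:
```python
from h import *
M=prism("r",0,18,40,40)
def r(p):
    t=proj(C["top"],M+p);s=proj(C["side"],M+p)
    return np.array([t[:,0].max()-247.1,t[:,1].max()-239.4,s[:,0].min()-282.6,s[:,0].max()-306.9,s[:,1].max()-282.6])
q=least_squares(r,[585,186,102]);print(q.x,q.fun,r([585,186,102]))
```

```text
[583.96540872 185.45320302 106.02801759] [ 0.01774644  0.54582292 -1.02429518  0.59335734 -0.06820072] [ 0.03379564  0.38758181 -1.65332658 -0.09871149  2.0939783 ]
```

```bash
python3 -m crank '[[[0.001,0.001,0.02],0],[[0,0,0.02],0],[[0,0,0.02],0],[[0,0,0.01],0],[[0,0,0.005],0],[[0,0,0.005],0],[[0,0,0],0],[[0,0,0],0]]'
python3 -m crank '[[[0,0,0.003],0],[[0,0,0.002],0],[[0,0,0.002],0],[[0,0,0],0]]'
```

```text
time_s: 8.35
position: [586.3, 194.0, 80.9]
tcp_rot: [0.0, 0.707, 0.707, 0.0]
wrist_force: [-0.2, -0.5, -1.1]
width: 24.8
grip_force: 49.1
time_s: 8.75
position: [585.7, 193.9, 73.0]
tcp_rot: [-0.0, 0.707, 0.707, -0.0]
wrist_force: [0.5, 0.3, -0.8]
width: 24.9
grip_force: 49.1
```

```bash
python3 -m crank '[[[0,0,0.001],0],[[0,0,0.001],0],[[0,0,0],0]]'
python3 -m crank '[[[0,0,0.001],0],[[0,0,0.001],0],[[0,0,0],0]]'
```

```text
time_s: 9.05
position: [586.0, 193.9, 72.1]
tcp_rot: [-0.0, 0.707, 0.707, 0.0]
wrist_force: [-2.0, -0.8, 6.6]
width: 24.6
grip_force: 49.9
time_s: 9.35
position: [586.1, 193.9, 72.0]
tcp_rot: [-0.001, 0.707, 0.707, 0.0]
wrist_force: [-8.8, -1.7, 24.0]
width: 24.5
grip_force: 52.1
```

Contact came at TCP 72, which is 11 mm above the pick height, as expected for the recess floor. I'll release, rise and go to the square stamp.

```bash
python3 -m crank '[[[0,0,-0.002],0],[[0,0,0],0],[[0,0,0],0],[[0,0,0],0]]' 0.6
python3 -m crank '[[[0,0,-0.01],0],[[0,0,-0.03],0],[[0,0,-0.03],0],[[0,0,-0.02],0],[[-0.02,0.003,0],-2],[[-0.035,0.004,0],-2],[[-0.04,0.005,0],-1],[[-0.04,0.005,0],0]]'
python3 -m crank '[[[-0.04,0.005,0],0],[[-0.04,0.005,0],0],[[-0.04,0.005,0],0],[[-0.04,0.005,0],0],[[-0.04,0.005,0],0],[[-0.035,0.005,0],0],[[-0.02,0.002,0],0],[[0,0,0],0]]' >/dev/null
python3 -m crank '[[[0,0,0],0],[[0,0,0],0],[[0,0,0],0],[[0,0,0],0]]'
```

```text
time_s: 9.75
position: [585.7, 193.9, 71.0]
tcp_rot: [-0.0, 0.707, 0.707, -0.0]
wrist_force: [-0.3, -0.8, -0.0]
width: 51.3
grip_force: 0.0
time_s: 10.55
position: [610.5, 58.9, 162.1]
tcp_rot: [0.0, 0.675, 0.738, 0.0]
wrist_force: [0.5, -0.7, 0.6]
width: 51.1
grip_force: 0.0
time_s: 11.75
position: [664.5, -189.9, 161.4]
tcp_rot: [-0.0, 0.675, 0.738, 0.0]
wrist_force: [0.1, 0.3, -0.7]
width: 50.9
grip_force: 0.0
```

```bash
python3 -m crank '[[[-0.008,-0.015,0],0],[[-0.0085,-0.015,0],0],[[0,0,0.02],0],[[0,0,0.02],0],[[0,0,0.02],0],[[0,0,0.02],0],[[0,0,0.0],0],[[0,0,0],0]]'
python3 -m crank '[[[0,0,0.01],0],[[0,0,0.01],0],[[0,0,0],0]]'
```

```text
time_s: 12.55
position: [635.9, -210.0, 81.6]
tcp_rot: [-0.0, 0.676, 0.737, -0.0]
wrist_force: [0.3, -0.3, -0.1]
width: 50.8
grip_force: 0.0
time_s: 12.85
position: [634.9, -209.7, 59.9]
tcp_rot: [-0.001, 0.676, 0.737, -0.0]
wrist_force: [0.3, -0.3, -0.5]
width: 51.1
grip_force: 0.0
```

```bash
python3 -m crank '[[[0,0,0],0],[[0,0,0],0],[[0,0,0],0],[[0,0,0],0],[[0,0,0],0],[[0,0,0],0]]' 0 50
python3 -m crank '[[[0,0,-0.01],0],[[0,0,-0.03],0],[[0,0,-0.04],0],[[0,0,-0.03],0],[[0,0,-0.01],0],[[0,0,0],3.7],[[0,0,0],3.7],[[0.02,-0.003,0],0]]'
python3 -m crank '[[[0.035,-0.0047,0],0],[[0.04,-0.0055,0],0],[[0.04,-0.0055,0],0],[[0.04,-0.0055,0],0],[[0.04,-0.0055,0],0],[[0.04,-0.0055,0],0],[[0.04,-0.0055,0],0]]' >/dev/null
python3 -m crank '[[[0.04,-0.0055,0],0],[[0.04,-0.0055,0],0],[[0.04,-0.0055,0],0],[[0.04,-0.0055,0],0],[[0.02,-0.003,0],0],[[0.01,-0.0005,0],0],[[0,0,0],0],[[0,0,0],0]]' >/dev/null
python3 -m crank '[[[0,0,0],0],[[0,0,0],0],[[0,0,0],0]]'
python3 - <<'E'
from cell import manip
import cv2,pickle,numpy as np
for n in("top","side"):
    c=manip.capture(n);pickle.dump(c,open(n+".pkl","wb"))
t=pickle.load(open("top.pkl","rb"))["color"][190:320,170:290,::-1];s=pickle.load(open("side.pkl","rb"))["color"][260:420,240:365,::-1]
f=lambda a:cv2.resize(a,None,fx=3.2,fy=3.2,interpolation=cv2.INTER_CUBIC)
t,s=f(t),f(s);t=np.pad(t,((0,s.shape[0]-t.shape[0]),(0,0),(0,0)));print(t.shape);cv2.imwrite("pics/p2.png",np.hstack([t,s]))
E
```

```text
time_s: 13.45
position: [636.1, -210.4, 61.6]
tcp_rot: [0.0, 0.676, 0.737, 0.0]
wrist_force: [0.3, -0.1, 1.3]
width: 21.3
grip_force: 53.0
time_s: 14.25
position: [632.5, -193.2, 180.9]
tcp_rot: [0.0, 0.724, 0.69, -0.001]
wrist_force: [0.5, -0.5, -0.1]
width: 21.6
grip_force: 52.7
time_s: 16.05
position: [590.5, 276.1, 181.4]
tcp_rot: [0.0, 0.722, 0.692, -0.0]
wrist_force: [-0.2, -0.4, -1.2]
width: 21.2
grip_force: 52.7
(512, 384, 3)
```

View pics/p2.png

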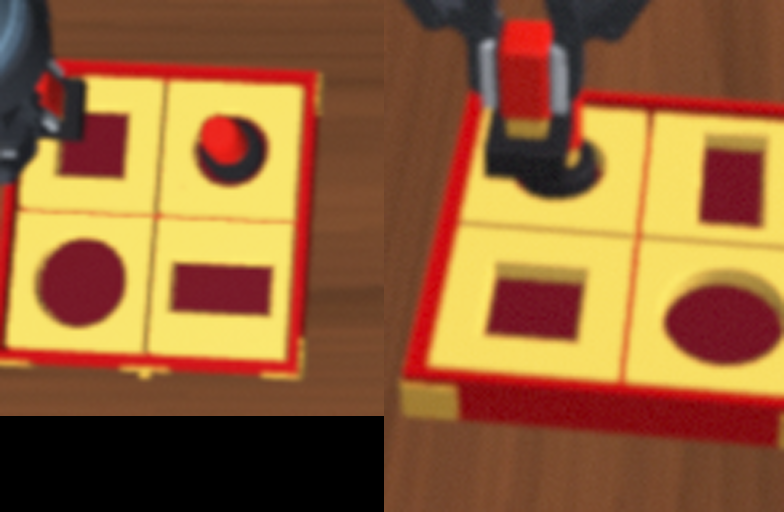

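The round stamp sits in its recess, at top half (232,150). The square stamp hangs straight above the square recess. Its base right and bottom edges are at (85,140) in the top half; in the side half it spans 485–577 with bottom at about 179.

```bash
python3 - <<'E'
from h import *
a=np.radians(-2.4);R=np.array([[np.cos(a),np.sin(a),0],[-np.sin(a),np.cos(a),0],[0,0,1]])
M=prism("s",0,18,36,36)@R
def r(p):
    t=proj(C["top"],M+p);s=proj(C["side"],M+p)
    return np.array([t[:,0].max()-196.6,t[:,1].max()-233.8,s[:,0].min()-271.6,s[:,0].max()-300.3,s[:,1].max()-315.9])
q=least_squares(r,[590,277,122]);print(q.x,q.fun,r([590.5,277,123]))
E
python3 -m crank '[[[0,-0.001,0.02],0],[[0,0,0.02],0],[[0,0,0.02],0],[[0,0,0.02],0],[[0,0,0.01],0],[[0,0,0.005],0],[[0,0,0],0],[[0,0,0],0]]'
```

```text
[588.86954216 277.8932954  127.79852062] [-0.03548897  0.81063864 -0.53669811 -0.03835822 -0.11784822] [ 1.02857473  0.43849758 -1.51711159 -1.10812252  1.81573462]
time_s: 16.95
position: [589.8, 277.4, 87.2]
tcp_rot: [0.0, 0.722, 0.692, 0.001]
wrist_force: [0.8, -0.3, -1.7]
width: 21.3
grip_force: 52.7
```

```bash
python3 -m crank '[[[0,0,0.005],0],[[0,0,0.005],0],[[0,0,0.003],0],[[0,0,0],0]]'
python3 -m crank '[[[0,0,0.001],0],[[0,0,0.001],0],[[0,0,0],0]]'
```

```text
time_s: 17.35
position: [589.1, 277.1, 73.0]
tcp_rot: [-0.0, 0.722, 0.692, -0.0]
wrist_force: [-0.1, 0.5, -1.0]
width: 21.5
grip_force: 52.7
time_s: 17.65
position: [589.3, 277.2, 72.6]
tcp_rot: [-0.0, 0.722, 0.692, 0.0]
wrist_force: [-4.3, -1.6, 10.1]
width: 21.4
grip_force: 54.1
```

```bash
python3 -m crank '[[[0,0,0.001],0],[[0,0,0],0]]'
```

```text
time_s: 17.85
position: [589.3, 277.2, 72.5]
tcp_rot: [-0.0, 0.722, 0.692, 0.0]
wrist_force: [-6.6, -1.9, 17.4]
width: 21.5
grip_force: 55.3
```

```bash
python3 -m crank '[[[0,0,-0.002],0],[[0,0,0],0],[[0,0,0],0],[[0,0,0],0]]' 0.6
python3 -m crank '[[[0,0,-0.01],0],[[0,0,-0.03],0],[[0,0,-0.03],0],[[0,0,-0.02],0],[[-0.02,-0.0013,0],0],[[-0.035,-0.0023,0],0],[[-0.04,-0.0027,0],0],[[-0.04,-0.0027,0],0]]'
python3 -m crank '[[[-0.04,-0.0027,0],0],[[-0.04,-0.0027,0],0],[[-0.04,-0.0027,0],0],[[-0.04,-0.0027,0],0],[[-0.04,-0.0027,0],0],[[-0.04,-0.0027,0],0],[[-0.0236,-0.0014,0],0],[[0,0,0],8.3]]' >/dev/null
python3 -m crank '[[[0,0,0],8.3],[[0,0,0],0],[[0,0,0],0],[[0,0,0],0]]'
```

```text
time_s: 18.25
position: [589.1, 277.1, 72.0]
tcp_rot: [-0.0, 0.722, 0.692, -0.0]
wrist_force: [-0.0, 0.4, -0.7]
width: 51.1
grip_force: 0.0
time_s: 19.05
position: [573.5, 140.2, 161.9]
tcp_rot: [0.0, 0.722, 0.692, -0.001]
wrist_force: [1.1, 0.6, -0.0]
width: 51.2
grip_force: 0.0
time_s: 20.25
position: [545.5, -120.0, 162.2]
tcp_rot: [-0.0, 0.813, 0.582, -0.0]
wrist_force: [0.5, 0.8, -0.7]
width: 51.3
grip_force: 0.0
```

```bash
python3 -m crank '[[[0,0,0.02],0],[[0,0,0.02],0],[[0,0,0.02],0],[[0,0,0.02],0],[[0,0,0.01],0],[[0,0,0.01],0],[[0,0,0.002],0],[[0,0,0],0]]'
python3 -m crank '[[[0,0,0],0],[[0,0,0],0],[[0,0,0],0],[[0,0,0],0],[[0,0,0],0],[[0,0,0],0]]' 0 50
python3 -m crank '[[[0,0,-0.01],0],[[0,0,-0.03],0],[[0,0,-0.04],0],[[0,0,-0.03],0],[[0,0,-0.01],0],[[0,0,0],-8.3],[[0,0,0],-8.3],[[0,0,0],0]]'
```

```text
time_s: 21.05
position: [546.0, -120.1, 60.5]
tcp_rot: [0.0, 0.814, 0.581, 0.0]
wrist_force: [0.2, -0.6, -0.4]
width: 51.0
grip_force: 0.0
time_s: 21.65
position: [546.2, -119.9, 60.8]
tcp_rot: [0.0, 0.814, 0.581, 0.0]
wrist_force: [-0.7, 0.4, 5.6]
width: 17.4
grip_force: 52.7
time_s: 22.45
position: [545.2, -119.8, 179.9]
tcp_rot: [-0.001, 0.721, 0.692, -0.0]
wrist_force: [-0.8, -0.8, -2.0]
width: 17.6
grip_force: 51.9
```

```bash
python3 -m crank '[[[0.02,-0.0041,0],0],[[0.035,-0.0071,0],0],[[0.04,-0.0081,0],0],[[0.04,-0.0081,0],0],[[0.04,-0.0081,0],0],[[0.04,-0.0081,0],0],[[0.04,-0.0081,0],0],[[0.035,-0.0071,0],0]]' >/dev/null
python3 -m crank '[[[0.0189,-0.0041,0],0],[[0,0,0],0],[[0,0,0],0],[[0,0,0],0],[[0,0,0],0],[[0,0,0],0]]'
python3 - <<'E'
from cell import manip
import cv2,pickle,numpy as np
for n in("top","side"):
    c=manip.capture(n);pickle.dump(c,open(n+".pkl","wb"))
t=pickle.load(open("top.pkl","rb"))["color"][190:320,170:290,::-1];s=pickle.load(open("side.pkl","rb"))["color"][220:380,260:385,::-1]
f=lambda a:cv2.resize(a,None,fx=3.2,fy=3.2,interpolation=cv2.INTER_CUBIC)
t,s=f(t),f(s);t=np.pad(t,((0,s.shape[0]-t.shape[0]),(0,0),(0,0)));cv2.imwrite("pics/p3.png",np.hstack([t,s]))
E
```

```text
time_s: 23.85
position: [496.2, 190.3, 180.3]
tcp_rot: [0.0, 0.723, 0.691, -0.0]
wrist_force: [-0.1, -0.2, -1.1]
width: 17.6
grip_force: 51.9
```

View pics/p3.png

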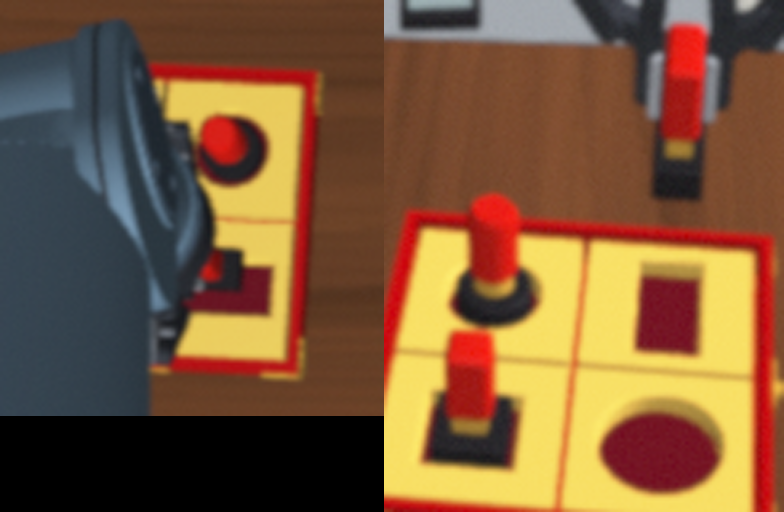

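The round and square stamps both sit in their recesses. The long one hangs upright with its base right and bottom edges at (243,292) in the top half; in the side half it spans 652–703 with bottom at 199.

```bash
python3 - <<'E'
from h import *
a=np.radians(-2.4);R=np.array([[np.cos(a),np.sin(a),0],[-np.sin(a),np.cos(a),0],[0,0,1]])
M=prism("s",0,18,24,56)@R
def r(p):
    t=proj(C["top"],M+p);s=proj(C["side"],M+p)
    return np.array([t[:,0].max()-245.9,t[:,1].max()-281.2,s[:,0].min()-343.75,s[:,0].max()-359.7,s[:,1].max()-282.2])
q=least_squares(r,[496,190,122]);print(q.x,q.fun,r([496.2,190.3,122]))
E
python3 -m crank '[[[0,0,0.02],0],[[0,0,0.02],0],[[0,0,0.02],0],[[0,0,0.02],0],[[0,0,0.01],0],[[0,0,0.0],0],[[0,0,0],0],[[0,0,0],0]]'
```

```text
[496.09777067 191.48596784 124.79154816] [ 0.08134059 -0.29448142 -0.75881663  1.02788781  0.05976537] [ 0.91948114 -0.18767023 -0.89718724  0.84044088  0.91236442]
time_s: 24.75
position: [496.8, 191.6, 91.3]
tcp_rot: [0.0, 0.722, 0.692, 0.001]
wrist_force: [-0.0, 0.4, -0.5]
width: 17.1
grip_force: 51.9
```

Centred. I'll lower it; contact is expected near TCP 72.

```bash
python3 -m crank '[[[0,0,0.005],0],[[0,0,0.005],0],[[0,0,0.004],0],[[0,0,0.003],0],[[0,0,0],0]]'
python3 -m crank '[[[0,0,0.001],0],[[0,0,0.001],0],[[0,0,0],0]]'
python3 -m crank '[[[0,0,0.001],0],[[0,0,0],0]]'
```

```text
time_s: 25.25
position: [495.6, 191.2, 72.7]
tcp_rot: [-0.0, 0.722, 0.692, -0.0]
wrist_force: [-0.1, 0.7, -1.8]
width: 17.5
grip_force: 51.9
time_s: 25.55
position: [496.1, 191.3, 71.8]
tcp_rot: [-0.0, 0.722, 0.692, 0.0]
wrist_force: [-1.4, -0.6, 4.6]
width: 17.4
grip_force: 52.7
time_s: 25.75
position: [496.2, 191.4, 71.8]
tcp_rot: [-0.0, 0.722, 0.692, 0.0]
wrist_force: [-5.1, -0.9, 16.8]
width: 17.6
grip_force: 54.4
```

```bash
python3 -m crank '[[[0,0,-0.003],0],[[0,0,0],0],[[0,0,0],0],[[0,0,0],0]]' 0.6
python3 -m crank '[[[0,0,-0.01],0],[[0,0,-0.03],0],[[0,0,-0.03],0],[[0,0,-0.02],0],[[-0.02,-0.0025,0],0],[[-0.035,-0.0044,0],0],[[-0.04,-0.005,0],0],[[-0.04,-0.005,0],0]]' >/dev/null
python3 -m crank '[[[-0.04,-0.005,0],0],[[-0.04,-0.005,0],0],[[-0.04,-0.005,0],0],[[-0.035,-0.0044,0],0],[[-0.0233,-0.0028,0],0],[[0,0,0],0],[[0,0,0],0],[[0,0,0],0]]' 1
python3 -m crank '[[[0,0,0],0],[[0,0,0],0],[[0,0,0.02],0],[[0,0,0.02],0],[[0,0,0.02],0],[[0,0,0],0],[[0,0,0],0]]'
```

```text
time_s: 26.15
position: [495.9, 191.4, 73.2]
tcp_rot: [0.0, 0.722, 0.692, -0.0]
wrist_force: [0.0, 0.3, -0.1]
width: 51.2
grip_force: 0.0
time_s: 27.75
position: [444.0, -118.9, 163.5]
tcp_rot: [-0.0, 0.721, 0.693, 0.0]
wrist_force: [-0.1, 0.3, -0.6]
width: 85.0
grip_force: 0.0
time_s: 28.45
position: [443.7, -119.9, 103.5]
tcp_rot: [-0.0, 0.722, 0.692, -0.0]
wrist_force: [0.6, -0.0, 0.6]
width: 85.4
grip_force: 0.0
```

```bash
python3 -m crank '[[[0,0,0.02],0],[[0,0,0.02],0],[[0,0,0.01],0],[[0,0,0.008],0],[[0,0,0],0],[[0,0,0],0]]'
python3 -m crank '[[[0,0,0],0],[[0,0,0],0],[[0,0,0],0],[[0,0,0],0],[[0,0,0],0],[[0,0,0],0]]' 0 50
python3 -m crank '[[[0,0,-0.01],0],[[0,0,-0.03],0],[[0,0,-0.04],0],[[0,0,-0.04],0],[[0,0,-0.01],0],[[0,0,0],0]]'
```

```text
time_s: 29.05
position: [444.1, -120.2, 45.9]
tcp_rot: [0.0, 0.722, 0.692, 0.0]
wrist_force: [0.4, -0.0, 1.0]
width: 85.6
grip_force: 0.0
time_s: 29.65
position: [444.0, -120.1, 46.0]
tcp_rot: [0.0, 0.722, 0.692, 0.0]
wrist_force: [-1.0, 0.9, 8.6]
width: 48.4
grip_force: 50.1
time_s: 30.25
position: [444.7, -120.0, 176.8]
tcp_rot: [0.001, 0.722, 0.692, 0.001]
wrist_force: [-0.5, 1.2, -1.9]
width: 48.7
grip_force: 52.2
```

```bash
python3 -m crank '[[[0.02,0.0019,0],0],[[0.035,0.0033,0],0],[[0.04,0.0038,0],0],[[0.04,0.0038,0],0],[[0.04,0.0038,0],0],[[0.04,0.0038,0],0],[[0.04,0.0038,0],0],[[0.04,0.0038,0],0]]' >/dev/null
python3 -m crank '[[[0.04,0.0038,0],0],[[0.04,0.0038,0],0],[[0.0283,0.0027,0],0],[[0,0,0],0],[[0,0,0],0],[[0,0,0],0],[[0,0,0],0]]'
python3 - <<'E'
from cell import manip
import cv2,pickle,numpy as np
for n in("top","side"):
    c=manip.capture(n);pickle.dump(c,open(n+".pkl","wb"))
t=pickle.load(open("top.pkl","rb"))["color"][190:320,170:290,::-1];s=pickle.load(open("side.pkl","rb"))["color"][230:390,260:385,::-1]
f=lambda a:cv2.resize(a,None,fx=3.2,fy=3.2,interpolation=cv2.INTER_CUBIC)
t,s=f(t),f(s);t=np.pad(t,((0,s.shape[0]-t.shape[0]),(0,0),(0,0)));cv2.imwrite("pics/p4.png",np.hstack([t,s]))
E
```

```text
time_s: 31.75
position: [498.9, 279.5, 174.8]
tcp_rot: [0.0, 0.723, 0.691, -0.001]
wrist_force: [-0.2, 0.0, -1.6]
width: 48.4
grip_force: 52.2
```

View pics/p4.png

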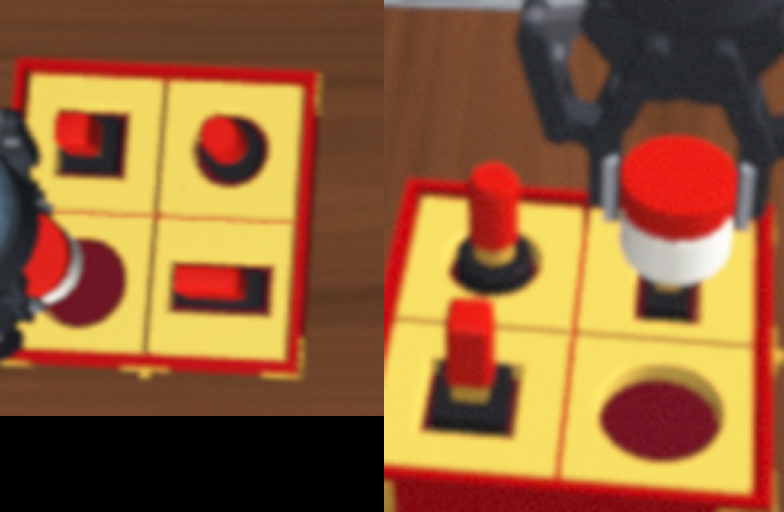

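All three stamps sit in their recesses. The jar hangs level, with its top-half right edge at (82,260); in the side half it spans 620–735 with bottom at 285.

```bash
python3 - <<'E'
from h import *
M=prism("r",0,26,48,48)
def r(p):
    t=proj(C["top"],M+p);s=proj(C["side"],M+p)
    return np.array([t[:,0].max()-(170+82/3.2),s[:,0].min()-(260+236/3.2),s[:,0].max()-(260+351/3.2),s[:,1].max()-(230+285/3.2)])
q=least_squares(r,[499,280,132]);print(q.x,q.fun)
E
python3 -m crank '[[[0.001,0,0.02],0],[[0,0,0.02],0],[[0,0,0.02],0],[[0,0,0.02],0],[[0,0,0.01],0],[[0,0,0.01],0],[[0,0,0],0],[[0,0,0],0]]'
```

```text
[498.02227161 279.38174776 132.5728076 ] [-0.00584392  0.0594073  -0.05802018 -0.00184344]
time_s: 32.65
position: [499.4, 282.4, 75.8]
tcp_rot: [0.0, 0.722, 0.692, 0.0]
wrist_force: [0.1, 0.2, 0.1]
width: 48.4
grip_force: 52.2
```

```bash
python3 -m crank '[[[-0.001,0.001,0.005],0],[[0,0,0.005],0],[[0,0,0.004],0],[[0,0,0.003],0],[[0,0,0],0],[[0,0,0],0]]'
python3 -m crank '[[[0,0,0.001],0],[[0,0,0.001],0],[[0,0,0],0]]'
```

```text
time_s: 33.25
position: [500.0, 281.2, 58.2]
tcp_rot: [0.0, 0.722, 0.692, -0.0]
wrist_force: [-0.9, -0.1, -2.2]
width: 48.6
grip_force: 52.2
time_s: 33.55
position: [500.2, 281.4, 57.1]
tcp_rot: [-0.0, 0.722, 0.692, 0.0]
wrist_force: [-1.9, -1.1, 6.4]
width: 48.4
grip_force: 53.2
```

```bash
python3 -m crank '[[[0,0,0.001],0],[[0,0,0],0]]'
```

```text
time_s: 33.75
position: [500.2, 281.4, 57.1]
tcp_rot: [-0.0, 0.722, 0.692, 0.0]
wrist_force: [-4.7, -3.1, 17.0]
width: 48.6
grip_force: 54.2
```

The jar touched down at TCP 57, as predicted. I'll release, withdraw and check.

```bash
python3 -m crank '[[[0,0,-0.002],0],[[0,0,0],0],[[0,0,0],0],[[0,0,0],0],[[0,0,0],0]]' 0.78
python3 -m crank '[[[0,0,-0.01],0],[[0,0,-0.02],0],[[0,0,-0.03],0],[[0,0,-0.04],0],[[0,0,-0.02],0],[[0.02,0,0],0],[[0.04,0,0],0],[[0.04,0,0],0]]' >/dev/null
python3 -m crank '[[[0.04,0,0],0],[[0.04,0,0],0],[[0.04,0,0],0],[[0.02,0,0],0],[[0,0,0],0],[[0,0,0],0],[[0,0,0],0]]'
python3 - <<'E'
from cell import manip
import cv2,pickle,numpy as np
for n in("top","side"):
    c=manip.capture(n);pickle.dump(c,open(n+".pkl","wb"))
from h import *
for n,P in dict(br=[448.9,-209.3,0,55],bs=[537.8,-308,0,55]).items():print(n,proj(C["top"],[[P[0],P[1],52]]),proj(C["side"],[[P[0],P[1],52]]))
t=C["top"]["color"][180:340,160:520,::-1];s=C["side"]["color"][130:400,240:410,::-1]
t=cv2.resize(t,None,fx=1.4,fy=1.4,interpolation=cv2.INTER_CUBIC);s=cv2.resize(s,None,fx=1.7,fy=1.7,interpolation=cv2.INTER_CUBIC)
cv2.imwrite("pics/f.png",np.hstack([np.pad(t,((0,s.shape[0]-t.shape[0]),(0,0),(0,0))),s])[:, :800])
E
```

```text
time_s: 34.25
position: [499.9, 281.2, 57.1]
tcp_rot: [0.0, 0.722, 0.692, -0.0]
wrist_force: [0.3, 0.9, -0.1]
width: 66.7
grip_force: 0.0
time_s: 35.75
position: [510.4, 519.5, 176.9]
tcp_rot: [0.0, 0.722, 0.691, -0.001]
wrist_force: [-0.2, -0.3, -0.5]
width: 66.6
grip_force: 0.0
br [[438.41598412 302.44574661]] [[370.63021867 174.23802148]]
bs [[486.33273145 258.07048102]] [[330.6241273  150.79536516]]
```

View pics/f.png

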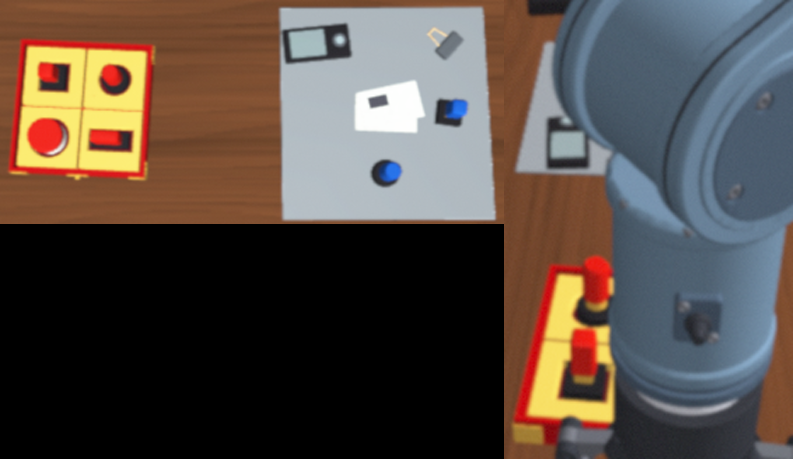

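The top half shows all four things in their own recesses: square (52,77), round (115,79), jar (46,136), long (110,139). The blue stamps stand where they were, at (385,172) and (452,112). I'll hand the job in.

```bash
python3 -c "
from cell import manip
print(manip.finish_job())"
```

```text
the job is handed in; nothing more can be done
None
```

The three red-handled stamps and the ink jar stand upright in their own recesses, each set down until it touched the recess floor. The blue-handled stamps were not touched. I handed the job in at about 36 s on the robot's clock; it returned no verdict.

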